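Hold the belt tensioner back for a new belt

ROBOT

A 6-joint arm with a two-finger parallel gripper is mounted at the origin on a cart in front of the work surface, level with it; the furniture and walls round the work are solid. World frame = base frame: x ahead of the robot, y to its left, z up, the work surface at z = 0. Lengths are in m, angles in rad, forces in N, time in s.
With the tool pointing down it reaches from about 0.25 to 0.725 m from the base axis. Payload 4 kg.
Tool frame: the origin (TCP) lies midway between the tips of the shut fingers; the grasp point (between the pads) lies 19 mm behind it; z points along the fingers, y is the line along which they close (so a half turn about z gives the same grasp; the last joint's range is limited). The gripper opens to 85 mm and grips with 20 to 120 N. Pads are 22 mm wide; open, the fingers measure 114 mm over their backs; the gripper's body (76 mm by 85 mm) begins 54 mm behind the grasp point. The pads swing forward as they close: fully open they stand 13 mm farther back than shut.
Start: joints at [-1.102, 0.241, 0.005, 1.335, 0, 1.571], TCP at [0.226, -0.446, 0.194] pointing down, gripper open.
Joint ranges: [-2.72, 2.72], [-1.05, 1.87], [-1.09, 1.28], [-1.99, 2.15], [-1.42, 1.44], [-3.14, 3.14]. Speed limits (rad/s): [2.79, 2.79, 3.14, 3.14, 3.14, 3.14].

INTERFACE

Orientations are given as a unit quaternion [x, y, z, w].
In Python, from workcell import get_obs, camera, job_done, silhouettes gives the robot as it stands. The module is installed in compiled form; this text tells all that it offers.
- The arm moves only by the tool drive_tool, never from a script. Its argument "increments" is a list of rows, each a list of 3 entries, a list of its own where there are three numbers: the shift along the world's x, y, z in mm, then the turn, a rotation vector about the world's x, y, z in degrees, then the opening, from 0 (shut) to 1 (fully open). A call has 1 to 8 rows; each row shifts and turns the commanded pose from where the row before left it; what a row does not reach is not made up. A row lasts 1/12 s, in which the tool goes at most 41.7 mm and 7.16 degrees, less where a joint would pass 70% of its speed; a pose out of reach is approached as far as the arm can. A call is refused whole if a number of a shift passes 41.7 or a number of a turn 7.16, either way. A call with a gripper value outside its range is refused whole. The fingers move at their own pace and stop on an object; the grip force is fixed at half the most. Time passes only in rows, so rows that do not move let the fingers close. It gives the time, the measured TCP pose, the force, the opening and the grip force at its end, in the units of the state.
- get_obs(): the state, without advancing time (a new reading comes with each control period).
- camera(name): name is "scene" or "top" or "wrist"; returns a dict with "image" (400x640x3 uint8, red, green, blue), "K" (3x3 intrinsics, pixels), "view" (4x4, takes a point from world to camera coordinates). Camera axes: x right, y down, z forward; pixel columns grow to the right and rows downward; lengths in m; the calibration is good to about 2 mm. A picture is of the moment at which its call begins. There is no depth.
- job_done(): hands the job in; it is judged then, once.
Trained networks look in a picture, given as the dict that the camera call returned (one of the last four; its "shot" number tells which), for a name from the list of things; names that differ only in an ending like _2 or _b are one class to them, and where a whole thing is asked for, a point or a joint stands for the part that bears it (a point fixed in the world has none). Each returns a list of dicts, best first, with "conf" (0 to 1); they miss things now and then, are a little off and sometimes report something else, mostly with a low value. They report only what shows in the picture. A call takes as long as a camera call.
- silhouettes(query, picture): "region" (400x640 bool, what is visible of it) and "bbox" ([left, top, right, bottom] in pixels, round what is visible of it).
The state is a dict: "clock": time; "joint_pos": joint angles; "joint_vel": joint speeds; "tau": joint torques, N m; "eef_pos": TCP position; "tool_rot": TCP orientation; "ft_force": force on the tool from outside, world axes, zero at the start; "ft_torque": the same for the moment, N m; "grip_width": finger opening in m; "grasp_force": force on a finger pad.
Only numpy, scipy, OpenCV 4.12 (cv2) and the standard library are available. Lean on these libraries where they do the work, as an engineer would, in place of code of your own. Each camera call takes 0.05 s, during which the arm holds its last target. There are 200 camera calls.

TASK

The envelope feeder's belt drive stands on the desk for a new belt. Take the loose white pulley lying on its plate, put it all the way down onto the bare steel shaft of the drive and let go of it; then swing the sprung tensioner arm back by its red knob, past the click of its ratchet and on to its rubber stop, and finish with the robot still holding it back there, so that a colleague can slip the belt on. Leave the gel bottle, the clip box and the box of staples where they are.

Things in the scene. Friction and masses are not known exactly. Their poses are not given: they have to be found in the camera images.
- drive_unit: Fixed grey metal chassis of the belt drive. In its frame (mm; origin on the desk, z up): plate x -85 to 53, y -150 to 150, plus 22 long ears at both ends, its top at z 45; motor pulley (24 across, top at 68) at x 30, y 110; bare shaft at x 30, y -110; tensioner pivot at x -20, y 75; rubber stop at x -57, y 26, to z 55. Nothing is higher than 80 but the red knob (96)
- shaft_seat (a point): Middle of the seat of the bare driven shaft, the top of its 20 mm collar, 48 mm above the desk and 3 mm above the plate. The steel shaft is 10 mm thick and rises 32 mm above this point; its last 6 mm taper to 4 mm
- drive_pulley: Loose white toothed pulley with brass bush, 44 mm across, 22 mm high, about 60 g; it lies flat on the chassis plate (45 mm above the desk mat) near the shaft at the start. Bore 13 mm, right through. Origin at the centre of its underside, z up along the bore
- tensioner_arm: Steel tensioner arm lying 49 to 55 mm above the desk, with a black idler roller (26 mm across, to 74 mm high) and, at its end, an upright red knob. Origin at the pivot at the height of the plate's top, x along the arm towards the knob, z up. The roller's axis lies 66 mm and the knob 105 mm from the pivot
- tensioner_swing (a joint): Swing of the tensioner arm about its upright pivot (rad), clockwise seen from above. 0: at rest on its front pin, held there by the spring. The ratchet tooth clicks past the pawl at about 0.5; let go beyond that, the arm springs back only to 0.52, where the pawl catches it. 0.72: on the rubber stop. Pull at the knob: 5 N at 0, up to 19 N as the tooth lifts the pawl (0.1 to 0.4), 10 N at 0.72
- pivot_point (a point): Tensioner pivot, at the height of the plate's top (45 mm above the desk)
- pull_knob (a point): Centre of the top of the red knob, 96 mm above the desk. The knob is round and upright, 14 mm thick, 41 mm tall (from 55 mm to 96 mm above the desk), fixed on the arm; in the drive's frame it swings from about x 11, y -25 mm at rest to x -63, y -21 mm at the rubber stop
- pawl (a joint): Lift of the brass pawl slider (m): 0 when it lies on the ratchet rim; rises to about 0.005 on the tooth and drops back to 0 behind it (the click)
- gel_bottle: Bystander: clear hand gel bottle with black cap, 47 mm across, 160 mm tall, upright; origin at the centre of its underside
- clip_box: Bystander: clear box of paper clips, 46 x 62 x 20 mm; origin at the centre of its underside
- staples_box: Bystander: small white and red carton of staples, 34 x 56 x 14 mm; origin at the centre of its underside
- chair_leg (a point): Obstacle: lower end of the nearest leg of the upturned chair, on the chair's seat behind the drive (seat 0.11 m high). The black leg, 30 mm thick, is fixed and leans towards the robot: from here it rises straight to a point 0.12 m nearer in x, 0.02 m less in y, 0.54 m above the desk. Pass in front of it when crossing from the left

How it is judged:
On the way, in this order (a step that is already met when the one before it is completed fails the run):
1. the pulley is fully down on the shaft and let go (horizontal distance between drive_pulley and shaft_seat below 0.004 m and z of drive_pulley in the frame of shaft_seat below 0.003 m and angle between drive_pulley's own z axis and vertical below 0.1 rad and contact force between the fingers and drive_pulley below 0.1 N), for 0.2 s.
2. the arm has been swung past the click and the pawl has dropped behind the tooth (value of joint tensioner_swing above 0.55 rad and value of joint pawl below 0.0015 m), for 0.2 s.
At the end, for the whole second after the job is handed in: The arm stands at more than 0.63 rad (stop at 0.72), held there by the fingers with more than 2 N, the pawl down behind the tooth (lift under 1.5 mm); the pulley sits on the shaft within 4 mm of its axis, within 3 mm of its seat, level within 0.1 rad and not held (all of step 1 and value of joint tensioner_swing above 0.63 rad and value of joint pawl below 0.0015 m and contact force between the fingers and tensioner_arm above 2 N); the arm keeps its last pose, push and grip.
It fails at once if the gel bottle is pushed away or tipped (distance of gel_bottle from where it was at the start of the episode above 0.03 m or angle between gel_bottle's own z axis and vertical above 0.3 rad).
It fails at once if the clip box is pushed away (distance of clip_box from where it was at the start of the episode above 0.03 m).
It fails at once if the staples box is pushed away (distance of staples_box from where it was at the start of the episode above 0.03 m).
It also fails if it takes over 58 s, if anything falls off the work surface, if the arm or the gripper's body presses on something with over 40 N, if the wrist force passes 120 N, or if a joint passes its speed limit or range.

## Working session

There is one attempt and no reset: what is moved stays moved. The work goes in short steps, Python scripts to look and compute and a tool call to move; the robot and the scene stay as the last step left them, time stands still between calls to the robot, and variables do not carry over. Pictures are saved under pics/ and viewed, at most 10 in all, crops included, and the job is handed in when it is done.

Besides the shell and the picture viewer there is one more tool, called after "Call:" as name(argument=value, ...), one argument or row to a line, values as JSON. drive_tool: Moves the arm, as the interface text tells. Its arguments: {"type":"object","properties":{"increments":{"type":"array"}},"required":["increments"]}

```bash
mkdir -p pics
cat > h.py <<'E'
import numpy as np, cv2
from workcell import get_obs, camera, job_done, silhouettes
def px2z(c,uv,z):
    K,V=np.array(c["K"]),np.array(c["view"]); R,t=V[:3,:3],V[:3,3]
    o=-R.T@t; d=R.T@np.linalg.inv(K)@np.array([uv[0],uv[1],1.]); return o+d*(z-o[2])/d[2]
def proj(c,p):
    K,V=np.array(c["K"]),np.array(c["view"]); q=K@(V[:3,:3]@np.array(p)+V[:3,3]); return q[:2]/q[2]
def save(c,n): cv2.imwrite("pics/"+n,c["image"][:,:,::-1])
E
python3 - <<'E'
from h import *
o=get_obs(); print(o["eef_pos"],o["tool_rot"])
for n in("top","scene"):
    c=camera(n); save(c,n+"0.png"); V=np.array(c["view"]); print(n,(-V[:3,:3].T@V[:3,3]).round(3))
    for q in("drive_unit","drive_pulley","tensioner_arm","pull_knob","gel_bottle","clip_box","staples_box","chair_leg"):
        for s in silhouettes(q,c)[:1]:
            ys,xs=np.nonzero(s["region"]); m=(xs.mean(),ys.mean()); print(q,round(s["conf"],2),np.round(s["bbox"]),np.round(m,1),px2z(c,m,.045).round(3))
E
```

```text
[ 0.22557982 -0.44542963  0.19300532] [ 9.72657827e-01  2.32240502e-01 -2.29288964e-04 -1.02349255e-03]
top [0.327 0.102 1.176]
drive_unit 0.94 [322. 135. 422. 280.] [370.8 211.1] [0.484 0.004 0.045]
drive_pulley 0.86 [390. 150. 412. 173.] [401.7 159.6] [ 0.604 -0.068  0.045]
tensioner_arm 0.61 [354. 183. 373. 256.] [364.2 221.9] [0.46  0.019 0.045]
pull_knob 0.92 [355. 190. 370. 255.] [364.  221.2] [0.462 0.019 0.045]
gel_bottle 0.88 [177. 183. 212. 212.] [198.7 195.3] [0.518 0.394 0.045]
clip_box 0.63 [422. 125. 452. 157.] [436.8 141.6] [ 0.647 -0.149  0.045]
staples_box 0.73 [214. 223. 238. 250.] [227.7 238.7] [0.42  0.324 0.045]Traceback (most recent call last):
  File "<stdin>", line 6, in <module>
ValueError: it knows: clip_box, drive_pulley, drive_unit, gel_bottle, pawl, pivot_point, pull_knob, shaft_seat, staples_box, tensioner_arm, tensioner_swing
```

View pics/top0.png

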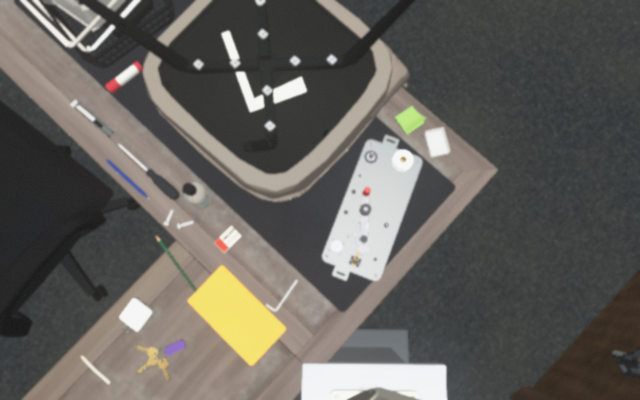

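Run:
```python
from h import *
a=[]
for n in("top","scene"):
    c=camera(n); V=np.array(c["view"]); print(n,(-V[:3,:3].T@V[:3,3]).round(3), np.array(c["K"])[0,0])
    np.savez(n+"0.npz",**{k:c[k] for k in("image","K","view")})
    if n=="top": im=cv2.resize(c["image"][120:290,310:460],None,fx=3.5,fy=3.5,interpolation=cv2.INTER_CUBIC); cv2.imwrite("pics/topc.png",im[:,:,::-1])
    else: save(c,"scene0.png")
    for q in("drive_unit","drive_pulley","pull_knob","shaft_seat","pivot_point","pawl"):
        for s in silhouettes(q,c)[:1]:
            ys,xs=np.nonzero(s["region"]); m=(xs.mean(),ys.mean()); print(q,round(s["conf"],2),np.round(s["bbox"]),np.round(m,1),px2z(c,m,.067).round(3))
```

```text
top [0.327 0.102 1.176] 507.0379304254981
drive_unit 0.57 [322. 137. 422. 282.] [370.8 211.1] [0.481 0.006 0.067]
drive_pulley 0.57 [393. 151. 414. 172.] [402.2 159.5] [ 0.599 -0.065  0.067]
pull_knob 0.95 [357. 187. 372. 251.] [364.2 222.1] [0.457 0.021 0.067]
shaft_seat 0.75 [322. 136. 421. 281.] [370.7 211.6] [0.48  0.006 0.067]
pivot_point 0.86 [324. 137. 422. 280.] [370.7 211.5] [0.481 0.006 0.067]
scene [0.061 1.046 0.567] 492.43028299711193
drive_unit 0.76 [294. 187. 416. 254.] [356.  215.1] [0.449 0.074 0.067]
drive_pulley 0.68 [315. 185. 331. 196.] [323.  188.5] [ 0.591 -0.044  0.067]
pull_knob 0.81 [334. 189. 387. 217.] [353.8 206.8] [0.471 0.032 0.067]
shaft_seat 0.84 [296. 189. 416. 256.] [355.9 215.3] [0.449 0.074 0.067]
pivot_point 0.56 [299. 189. 413. 253.] [355.6 215.3] [0.449 0.075 0.067]
pawl 0.38 [316. 183. 332. 197.] [323.3 188.7] [ 0.589 -0.044  0.067]
```

View pics/topc.png

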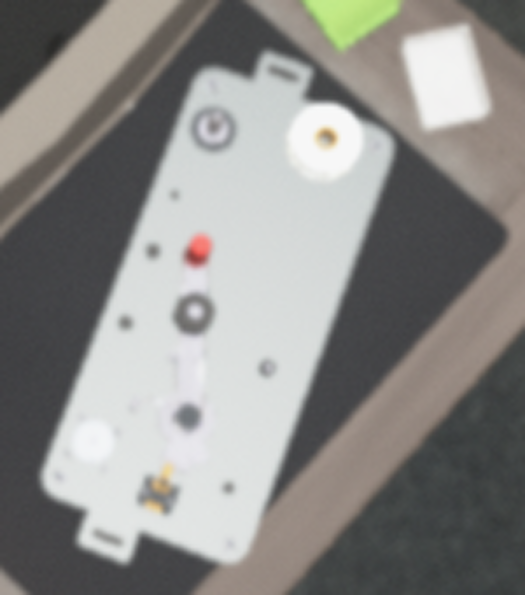

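View pics/scene0.png

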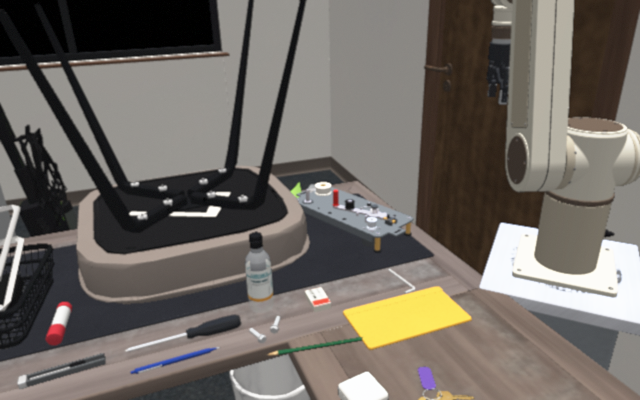

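```bash
cat > fit.py <<'E'
from h import *
from scipy.optimize import least_squares
P={"knob":((11,-25,96),(200,243)),"pivot":((-20,75,58),(188,417)),"motor":((30,110,68),(92,440)),"stop":((-57,26,55),(267,368)),"shaft":((30,-110,48),(213,130))}
c=dict(np.load("top0.npz"))
X=np.array([v[0] for v in P.values()])/1e3; U=np.array([(310+a/3.5-.36,120+b/3.5-.36) for a,b in[v[1] for v in P.values()]])
def T(p,X): s,co=np.sin(p[2]),np.cos(p[2]); return np.c_[p[0]+co*X[:,0]-s*X[:,1],p[1]+s*X[:,0]+co*X[:,1],X[:,2]]
f=lambda p:np.ravel([proj(c,q) for q in T(p,X)]-U)
r=least_squares(f,[.48,0,0.4+0*np.pi],loss="soft_l1"); r=min([least_squares(f,[.48,0,a]) for a in np.arange(0,6.3,.8)],key=lambda r:r.cost)
print(r.x,np.degrees(r.x[2]),f(r.x).reshape(-1,2).round(2))
print(T(r.x,np.r_[X,[[-.063,-.021,.096]]]).round(4))
for z in(.056,.067): print("pulley",px2z(c,(310+325/3.5-.36,120+142/3.5-.36),z).round(4))
print("bore top",px2z(c,(310+326/3.5-.36,120+138/3.5-.36),.067).round(4))
for uv in((300,192),(340,160),(385,110),(405,75)): print(px2z(c,uv,.11).round(3))
E
python3 fit.py; python3 -c "
from h import *
from scipy.spatial.transform import Rotation as R
o=get_obs();print(R.from_quat(o['tool_rot']).as_matrix().round(3),o['clock'])
c=camera('wrist');save(c,'w0.png');V=np.array(c['view']);print((-V[:3,:3].T@V[:3,3]).round(3),V[:3,:3].round(2))"
```

```text
[0.4974724  0.01510929 7.49048958] 429.17343959638833 [[ 0.12  0.33]
 [-0.48  0.35]
 [ 0.13  0.04]
 [ 0.24 -0.07]
 [-0.01 -0.69]]
[[ 0.5247  0.0165  0.096 ]
 [ 0.4203  0.0231  0.058 ]
 [ 0.4053  0.0823  0.068 ]
 [ 0.4529 -0.0289  0.055 ]
 [ 0.611   0.004   0.048 ]
 [ 0.4947 -0.0512  0.096 ]]
pulley [ 0.5998 -0.0676  0.056 ]
pulley [ 0.5971 -0.0659  0.067 ]
bore top [ 0.5997 -0.0666  0.067 ]
[0.516 0.16  0.11 ]
[0.586 0.075 0.11 ]
[ 0.699 -0.023  0.11 ]
[ 0.781 -0.068  0.11 ]
[[ 0.892  0.452 -0.   ]
 [ 0.452 -0.892  0.   ]
 [ 0.    -0.    -1.   ]] 1.1
[ 0.297 -0.41   0.375] [[ 0.45 -0.89  0.  ]
 [-0.85 -0.43  0.31]
 [-0.28 -0.14 -0.95]]
```

Call:
drive_tool(
  increments=[
    [[28,29,0],[0,0,2],1],
    [[29,29,0],[0,0,2],1],
    [[29,29,0],[0,0,2],1],
    [[29,29,0],[0,0,2],1],
    [[29,29,0],[0,0,2],1],
    [[29,29,0],[0,0,2],1],
    [[29,29,0],[0,0,2],1],
    [[29,29,0],[0,0,2],1],
  ],
)

```text
clock: 1.82
eef_pos: [0.4581, -0.2124, 0.1941]
tool_rot: [0.931, 0.366, 0.0, 0.0]
ft_force: [0.4, -0.6, 0.4]
grip_width: 0.0852
grasp_force: 0.0
```

Call:
drive_tool(
  increments=[
    [[29,29,0],[0,0,2],1],
    [[29,29,0],[0,0,2],1],
    [[28,29,0],[0,0,2],1],
    [[28,29,0],[0,0,0],1],
    [[28,29,0],[0,0,0],1],
    [[0,0,0],[0,0,0],1],
    [[0,0,0],[0,0,0],1],
  ],
)

```text
clock: 2.4
eef_pos: [0.5998, -0.067, 0.1927]
tool_rot: [0.91, 0.415, -0.001, -0.0]
ft_force: [-0.4, -0.4, -1.1]
grip_width: 0.0856
grasp_force: 0.0
```

Run:
```python
from h import *
o=get_obs(); print(o["eef_pos"].round(4),o["clock"])
c=camera("wrist"); save(c,"w1.png")
np.savez("w1.npz",**{k:c[k] for k in("image","K","view")})
print("pred shaft tip,seat,pulley,knob",[proj(c,p).round(0) for p in((.611,.004,.08),(.611,.004,.048),(.6,-.067,.067),(.5247,.0165,.096))])
for s in silhouettes("drive_pulley",c)[:1]:
    ys,xs=np.nonzero(s["region"]); print(s["conf"],s["bbox"],xs.mean(),ys.mean())
```

```text
[ 0.5998 -0.067   0.1927] 2.4
pred shaft tip,seat,pulley,knob [array([278., 120.]), array([282., 118.]), array([321., 182.]), array([197., 175.])]
0.6 [301.6, 153.4, 338.8, 199.6] 319.21870794078063 175.14535666218035
```

View pics/w1.png

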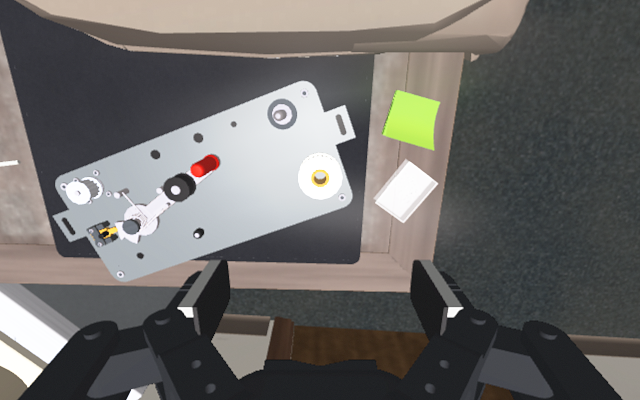

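Run:
```python
from h import *
c=dict(np.load("w1.npz")); im=c["image"]
print(c["K"][0,0])
for n,u,z in(("ring",(282,114),.048),("pulley",(320.3,176.5),.067),("motor",(84,190),.068),("stop",(199,233),.055)): print(n,px2z(c,u,z).round(4))
v=np.array(c["view"]); print((-v[:3,:3].T@v[:3,3]).round(4))
a=cv2.resize(im[85:205,170:350],None,fx=4,fy=4,interpolation=cv2.INTER_CUBIC); cv2.imwrite("pics/w1c.png",a[:,:,::-1])
```

```text
314.6346069543745
ring [0.6134 0.0072 0.048 ]
pulley [ 0.6034 -0.0628  0.067 ]
motor [0.4138 0.0833 0.068 ]
stop [ 0.4586 -0.0257  0.055 ]
[ 0.6521 -0.0064  0.3735]
```

View pics/w1c.png

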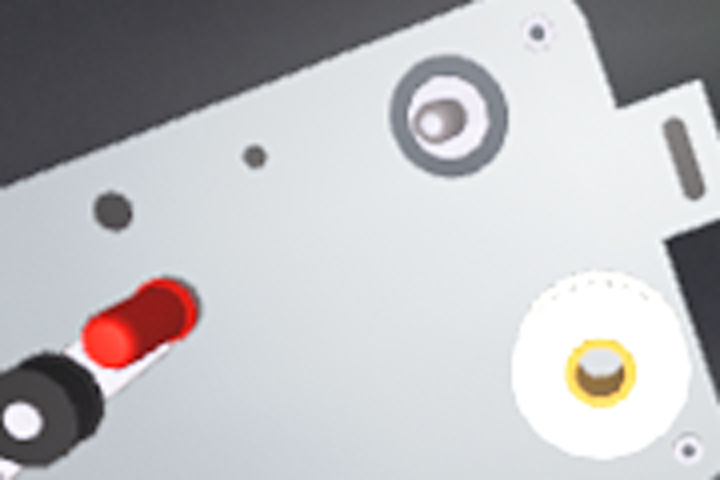

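Call:
drive_tool(
  increments=[
    [[1,2,-35],[0,0,0],1],
    [[0,0,-35],[0,0,0],1],
    [[0,0,-35],[0,0,0],1],
    [[0,0,-25],[0,0,0],1],
    [[0,0,-10],[0,0,0],1],
    [[0,0,-3],[0,0,0],1],
    [[0,0,0],[0,0,0],1],
    [[0,0,0],[0,0,0],1],
  ],
)

```text
clock: 3.17
eef_pos: [0.6013, -0.0679, 0.0531]
tool_rot: [0.911, 0.413, 0.002, 0.001]
ft_force: [0.5, 0.5, 0.6]
grip_width: 0.085
grasp_force: 0.0
```

Call:
drive_tool(
  increments=[
    [[0,0,0],[0,0,0],0.4],
    [[0,0,0],[0,0,0],0.2],
    [[0,0,0],[0,0,0],0],
    [[0,0,0],[0,0,0],0],
    [[0,0,0],[0,0,0],0],
    [[0,0,0],[0,0,0],0],
    [[0,0,0],[0,0,0],0],
    [[0,0,0],[0,0,0],0],
  ],
)

```text
clock: 3.83
eef_pos: [0.5998, -0.067, 0.0508]
tool_rot: [0.91, 0.414, -0.0, -0.0]
ft_force: [-0.1, -0.3, -0.3]
grip_width: 0.0001
grasp_force: 0.0
```

Run:
```python
from h import *
c=camera("wrist"); save(c,"w2.png")
o=get_obs(); print(o["eef_pos"].round(4),o["joint_pos"].round(3))
print(proj(c,o["eef_pos"]),proj(c,(.6,-.066,.067)))
```

```text
[ 0.5999 -0.067   0.0508] [-0.111  0.536  0.061  1.096  0.     2.178]
[320.51211011 232.7213546 ] [319.56436301 242.76438144]
```

View pics/w2.png

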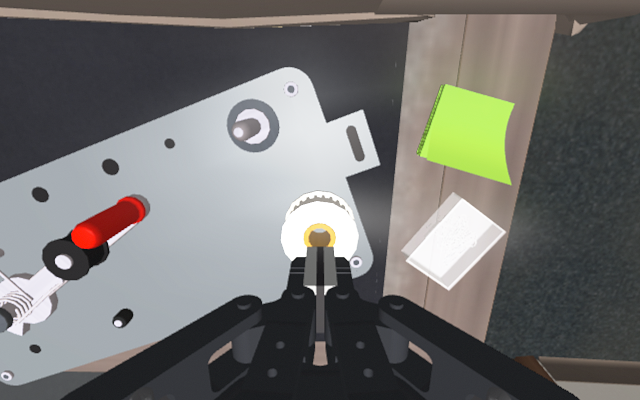

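```bash
python3 - <<'E'
from h import *
from scipy.spatial.transform import Rotation as R
c=dict(np.load("w1.npz"))
Rt=R.from_quat([.91,.415,-.001,0]).as_matrix(); p=np.array([.5998,-.067,.1927])
for x in(-.011,0,.011):
  for z in(-.05,-.032,-.013,0): print(x,z,proj(c,p+Rt@[x,.0425,z]).round(),proj(c,p+Rt@[x,0,z]).round())
E
python3 - <<'E'
import cv2
a=cv2.imread("pics/w2.png")[180:330,240:400]; cv2.imwrite("pics/w2c.png",cv2.resize(a,None,fx=4,fy=4,interpolation=cv2.INTER_CUBIC))
E
```

```text
-0.011 -0.05 [408. 295.] [321. 295.]
-0.011 -0.032 [399. 276.] [321. 276.]
-0.011 -0.013 [392. 259.] [321. 259.]
-0.011 0 [387. 249.] [320. 249.]
0 -0.05 [410. 276.] [321. 275.]
0 -0.032 [401. 257.] [321. 257.]
0 -0.013 [393. 242.] [321. 242.]
0 0 [388. 233.] [320. 233.]
0.011 -0.05 [412. 255.] [321. 255.]
0.011 -0.032 [403. 238.] [321. 238.]
0.011 -0.013 [394. 224.] [321. 224.]
0.011 0 [390. 216.] [321. 216.]
```

View pics/w2c.png

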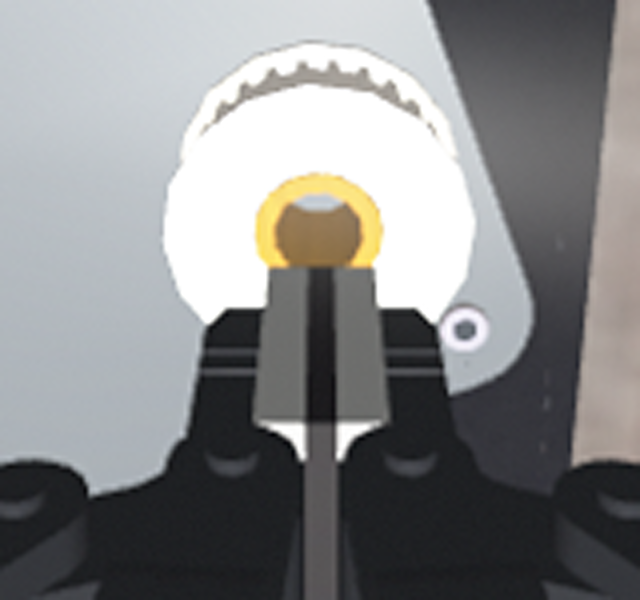

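Call:
drive_tool(
  increments=[
    [[0,0,0],[0,0,0],1],
    [[0,0,0],[0,0,0],1],
    [[0,0,0],[0,0,0],1],
    [[0,0,0],[0,0,0],1],
    [[0,0,0],[0,0,0],1],
    [[0,0,-8],[0,0,0],1],
    [[0,0,-7],[0,0,0],1],
    [[0,0,0],[0,0,0],1],
  ],
)

```text
clock: 4.55
eef_pos: [0.5983, -0.0669, 0.0337]
tool_rot: [0.91, 0.414, -0.002, -0.001]
ft_force: [-1.0, 0.2, 0.1]
grip_width: 0.0856
grasp_force: 0.0
```

Run:
```python
from h import *
o=get_obs(); print(o["eef_pos"],o["ft_force"].round(1),o["grip_width"])
c=camera("scene"); e=o["eef_pos"]
for z in(0,.013,.041,.054): print(z,proj(c,e+[0,0,z]).round(1))
print("pulley top/bottom",proj(c,(.6,-.066,.067)).round(1),proj(c,(.6,-.066,.045)).round(1))
u,v=proj(c,e).astype(int); a=c["image"][v-60:v+30,u-60:u+60]; print(u-60,v-60)
cv2.imwrite("pics/s2.png",cv2.resize(a,None,fx=6,fy=6,interpolation=cv2.INTER_CUBIC)[:,:,::-1])
```

```text
[ 0.59828536 -0.0668628   0.03366025] [-1.   0.2  0.1] 0.08560780152990273
0 [324.2 196.5]
0.013 [324.1 192.1]
0.041 [323.9 182.5]
0.054 [323.8 178. ]
pulley top/bottom [323.3 185.2] [323.4 192.7]
264 136
```

View pics/s2.png

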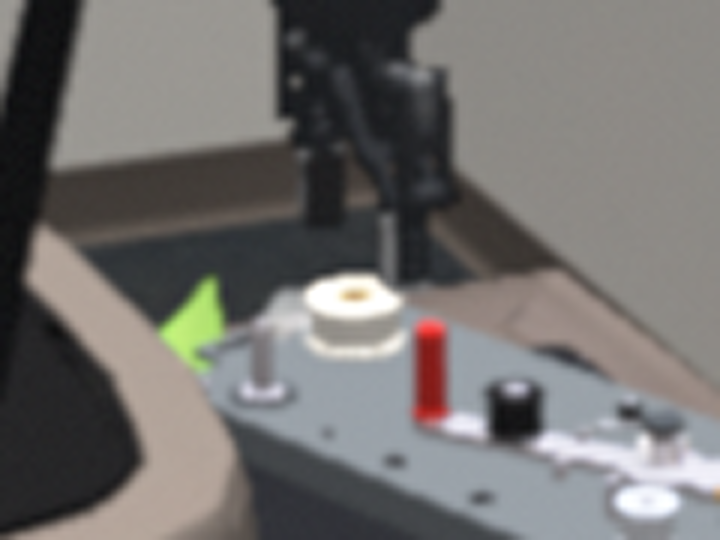

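Call:
drive_tool(
  increments=[
    [[1,1,-12],[0,0,0],1],
    [[0,0,-10],[0,0,0],1],
    [[0,0,-5],[0,0,0],1],
    [[0,0,0],[0,0,0],1],
    [[0,0,0],[0,0,0],0],
    [[0,0,0],[0,0,0],0],
    [[0,0,0],[0,0,0],0],
    [[0,0,0],[0,0,0],0],
  ],
)

```text
clock: 5.27
eef_pos: [0.6017, -0.0662, 0.0101]
tool_rot: [0.91, 0.414, 0.001, 0.001]
ft_force: [-1.5, 1.5, 2.5]
grip_width: 0.0416
grasp_force: 60.6
```

Call:
drive_tool(
  increments=[
    [[0,0,0],[0,0,0],0],
    [[0,0,0],[0,0,0],0],
  ],
)

```text
clock: 5.43
eef_pos: [0.6019, -0.0662, 0.0099]
tool_rot: [0.91, 0.414, 0.001, 0.001]
ft_force: [-0.8, 1.4, 4.1]
grip_width: 0.0413
grasp_force: 61.0
```

Call:
drive_tool(
  increments=[
    [[0,0,15],[0,0,0],0],
    [[0,0,30],[0,0,0],0],
    [[0,0,5],[0,0,0],0],
    [[0,0,0],[0,0,0],0],
    [[0,0,0],[0,0,0],0],
    [[0,0,0],[0,0,0],0],
  ],
)

```text
clock: 5.93
eef_pos: [0.5998, -0.0659, 0.0575]
tool_rot: [0.91, 0.414, -0.001, -0.001]
ft_force: [0.2, 0.3, -1.3]
grip_width: 0.0418
grasp_force: 60.8
```

Run:
```python
from h import *
c1=dict(np.load("w1.npz"))
a=px2z(c1,(282.1,113.6),.048);b=px2z(c1,(319.6,177.9),.067); print("w1 delta",(a-b).round(4))
o=get_obs(); print(o["eef_pos"].round(4),o["grip_width"],o["ft_force"])
c=camera("wrist"); save(c,"w3.png"); np.savez("w3.npz",**{k:c[k] for k in("image","K","view")})
im=c["image"].astype(int); h=cv2.cvtColor(c["image"],cv2.COLOR_RGB2HSV)
m=((h[...,0]>15)&(h[...,0]<35)&(h[...,1]>120)); m[:,:250]=0;m[:,400:]=0
ys,xs=np.nonzero(m); print("brass",xs.min(),xs.max(),ys.min(),ys.max())
print("pred pulley top",proj(c,(o["eef_pos"][0],o["eef_pos"][1],.067+.05)),"pred seat",proj(c,(.611,.004,.048)),proj(c,(.613,.007,.048)))
x0,y0=220,60
cv2.imwrite("pics/w3c.png",cv2.resize(c["image"][y0:y0+200,x0:x0+200],None,fx=3,fy=3,interpolation=cv2.INTER_CUBIC)[:,:,::-1])
```

```text
w1 delta [ 0.0118  0.0708 -0.019 ]
[ 0.5998 -0.0659  0.0575] 0.04182208528264814 [ 0.23075694  0.3072947  -1.27877781]
brass 300 340 262 297
pred pulley top [320.42890276 287.01643464] pred seat [257.360574   133.41656843] [256.1953874  127.26773943]
```

View pics/w3c.png

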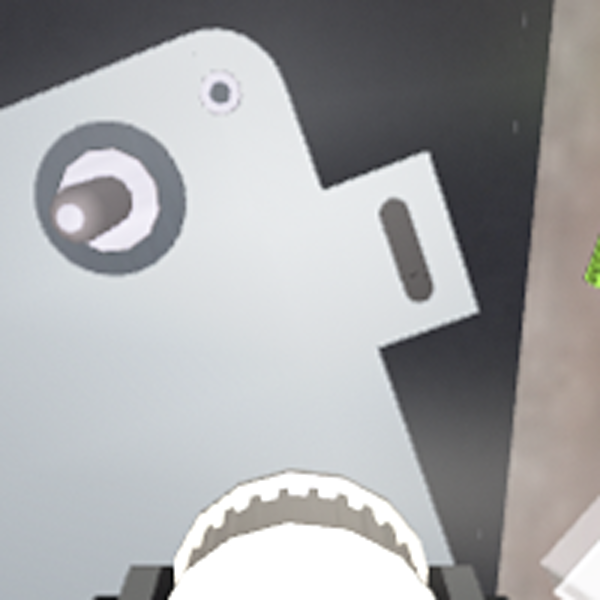

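Run:
```python
from h import *
c=dict(np.load("w3.npz"))
a=px2z(c,(243,132),.080);a2=px2z(c,(255,126),.048)
for z in(.1155,.117): b=px2z(c,(320,279.5),z); print(a.round(4),a2.round(4),b.round(4),"deltas",(a-b).round(4),(a2-b).round(4))
```

```text
[0.6131 0.0076 0.08  ] [0.613 0.008 0.048] [ 0.6015 -0.0636  0.1155] deltas [ 0.0116  0.0712 -0.0355] [ 0.0114  0.0716 -0.0675]
[0.6131 0.0076 0.08  ] [0.613 0.008 0.048] [ 0.6022 -0.0629  0.117 ] deltas [ 0.0109  0.0704 -0.037 ] [ 0.0108  0.0709 -0.069 ]
```

Call:
drive_tool(
  increments=[
    [[4,23.5,0],[0,0,0],0],
    [[4,23.5,0],[0,0,0],0],
    [[3.4,24,0],[0,0,0],0],
    [[0,0,0],[0,0,0],0],
    [[0,0,0],[0,0,0],0],
    [[0,0,-8],[0,0,0],0],
    [[0,0,0],[0,0,0],0],
    [[0,0,0],[0,0,0],0],
  ],
)

```text
clock: 6.65
eef_pos: [0.6111, 0.0039, 0.0496]
tool_rot: [0.911, 0.413, -0.001, -0.0]
ft_force: [-0.1, 0.1, 0.6]
grip_width: 0.0419
grasp_force: 60.8
```

Run:
```python
from h import *
o=get_obs(); print(o["eef_pos"].round(4),o["ft_force"])
c=camera("wrist"); np.savez("w4.npz",**{k:c[k] for k in("image","K","view")})
h=cv2.cvtColor(c["image"],cv2.COLOR_RGB2HSV); m=((h[...,0]>15)&(h[...,0]<35)&(h[...,1]>120)); m[:,:250]=0;m[:,400:]=0
ys,xs=np.nonzero(m); print("brass",xs.min(),xs.max(),ys.min(),ys.max())
for p in((.6131,.0078,.08),(.6131,.0078,.048)): print(proj(c,p))
cv2.imwrite("pics/w4c.png",cv2.resize(c["image"][230:330,250:390],None,fx=5,fy=5,interpolation=cv2.INTER_CUBIC)[:,:,::-1])
```

```text
[0.6111 0.0039 0.0496] [-0.07883071  0.07620152  0.55282394]
brass 300 356 171 297
[318.5272698  248.85560756]
[318.82571459 225.51375979]
```

View pics/w4c.png

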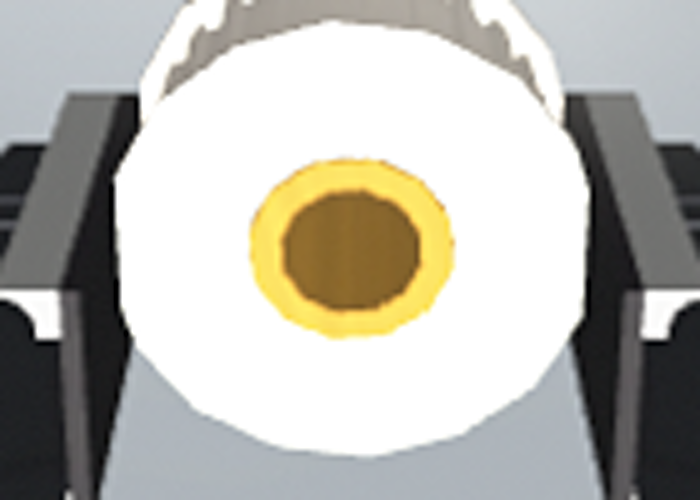

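Call:
drive_tool(
  increments=[
    [[0,0,-4],[0,0,0],0],
    [[0,0,-3],[0,0,0],0],
    [[0,0,-2],[0,0,0],0],
    [[0,0,-2],[0,0,0],0],
    [[0,0,0],[0,0,0],0],
  ],
)

```text
clock: 7.12
eef_pos: [0.6119, 0.0048, 0.0393]
tool_rot: [0.911, 0.413, -0.0, -0.0]
ft_force: [-0.0, -0.2, 0.1]
grip_width: 0.0415
grasp_force: 60.8
```

Call:
drive_tool(
  increments=[
    [[0,0,-3],[0,0,0],0],
    [[0,0,-3],[0,0,0],0],
    [[0,0,-3],[0,0,0],0],
    [[0,0,0],[0,0,0],0],
    [[0,0,0],[0,0,0],0],
  ],
)

```text
clock: 7.53
eef_pos: [0.612, 0.005, 0.0305]
tool_rot: [0.91, 0.414, -0.0, -0.0]
ft_force: [-0.1, -0.1, 1.0]
grip_width: 0.0418
grasp_force: 60.8
```

Call:
drive_tool(
  increments=[
    [[0,0,-4],[0,0,0],0],
    [[0,0,-4],[0,0,0],0],
    [[0,0,-4],[0,0,0],0],
    [[0,0,-2],[0,0,0],0],
    [[0,0,0],[0,0,0],0],
    [[0,0,0],[0,0,0],0],
  ],
)

```text
clock: 8.03
eef_pos: [0.6121, 0.0049, 0.0166]
tool_rot: [0.91, 0.414, -0.0, -0.0]
ft_force: [0.9, -0.2, -0.1]
grip_width: 0.0418
grasp_force: 60.8
```

Call:
drive_tool(
  increments=[
    [[0,0,-1.5],[0,0,0],0],
    [[0,0,-1],[0,0,0],0],
    [[0,0,0],[0,0,0],0],
    [[0,0,0],[0,0,0],0],
  ],
)

```text
clock: 8.37
eef_pos: [0.6123, 0.0049, 0.0144]
tool_rot: [0.91, 0.414, -0.0, -0.0]
ft_force: [1.2, 0.6, 0.0]
grip_width: 0.042
grasp_force: 60.8
```

Run:
```python
from h import *
c=camera("wrist"); V=np.array(c["view"])
h=cv2.cvtColor(c["image"],cv2.COLOR_RGB2HSV); m=((h[...,0]>15)&(h[...,0]<35)&(h[...,1]>120)).astype(np.uint8); m[:,:290]=0;m[:,350:]=0;m[:250]=0
ys,xs=np.nonzero(m); print("brass",xs.min(),xs.max(),ys.min(),ys.max()); b=c["image"][250:310:4,296:346:4].mean(2).astype(int); print(b)
```

```text
brass 300 340 262 297
[[255 255 255 255 255 255 255 255 255 255 255 255 255]
 [255 255 255 255 255 255 255 255 255 255 255 255 255]
 [255 255 255 255 255 255 255 255 255 255 255 255 255]
 [255 255 255 255 220 174 178 192 247 255 255 255 255]
 [255 255 255 186 195 195 197 197 194 195 255 255 255]
 [255 255 196 190 155 116 118 123 150 195 192 255 255]
 [255 197 197 131 117 119 122 125 121 163 193 250 255]
 [255 198 196 113 129 136 139 140 121  90 195 177 255]
 [255 207 193 119 146 154 157 156 131  90 195 223 255]
 [255 253 193 156 157 169 172 168 133 171 195 255 255]
 [255 255 207 195 161 239 243 192 171 195 203 255 255]
 [255 255 255 226 194 240 245 192 193 253 255 255 255]
 [255 255 255 255 255 255 255 255 255 255 255 255 255]
 [255 255 255 255 255 255 255 255 255 255 255 255 255]
 [255 255 255 255 255 255 255 255 255 255 255 255 255]]
```

Call:
drive_tool(
  increments=[
    [[0,0,-1.2],[0,0,0],0],
    [[0,0,0],[0,0,0],0],
    [[0,0,0],[0,0,0],0.6],
    [[0,0,0],[0,0,0],1],
    [[0,0,0],[0,0,0],1],
    [[0,0,0],[0,0,0],1],
    [[0,0,0],[0,0,0],1],
    [[0,0,0],[0,0,0],1],
  ],
)

```text
clock: 9.08
eef_pos: [0.6124, 0.005, 0.0133]
tool_rot: [0.91, 0.414, 0.0, 0.0]
ft_force: [0.4, 1.1, 0.2]
grip_width: 0.0855
grasp_force: 0.0
```

Call:
drive_tool(
  increments=[
    [[0,0,20],[0,0,0],1],
    [[0,0,30],[0,0,0],1],
    [[0,0,30],[0,0,0],1],
    [[0,0,20],[0,0,0],1],
    [[0,0,0],[0,0,0],1],
    [[0,0,0],[0,0,0],1],
  ],
)

```text
clock: 9.58
eef_pos: [0.6136, 0.005, 0.1149]
tool_rot: [0.91, 0.414, 0.002, 0.001]
ft_force: [0.2, -0.1, -0.2]
grip_width: 0.0854
grasp_force: 0.0
```

Run:
```python
from h import *
o=get_obs(); print(o["eef_pos"].round(4),o["ft_force"])
c=camera("wrist"); 
h=cv2.cvtColor(c["image"],cv2.COLOR_RGB2HSV); m=((h[...,0]>15)&(h[...,0]<35)&(h[...,1]>120)).astype(np.uint8)
for s in silhouettes("drive_pulley",c)[:1]:
    r=s["region"]; m=m*cv2.dilate(r.astype(np.uint8),np.ones((5,5)))
    ys,xs=np.nonzero(m); u=((xs.min()+xs.max())/2,(ys.min()+ys.max())/2); print(s["conf"],s["bbox"],u)
    for z in(.07,.077): print(px2z(c,u,z))
print(proj(c,(.6131,.0078,.07)),proj(c,(.6131,.0078,.08)))
r=(c["image"][...,0].astype(int)-c["image"][...,1:].max(2)>60); r[:, 400:]=0
n,l,st,ce=cv2.connectedComponentsWithStats(r.astype(np.uint8)); print(st[1:][st[1:,4]>60],[proj(c,(.526,.019,z)).round() for z in(.055,.096)])
```

```text
[0.6136 0.005  0.1149] [ 0.23161698 -0.05245558 -0.245769  ]
0.9 [289.1, 172.2, 347.1, 234.8] (np.float64(319.0), np.float64(198.5))
[0.61839733 0.01177404 0.07      ]
[0.61984529 0.01343264 0.077     ]
[317.19890519 206.63782142] [317.1302262  211.08931219]
[[221 246  21  32 346]] [array([232., 255.]), array([217., 282.])]
```

Call:
drive_tool(
  increments=[
    [[-11,1,0],[0,0,7],1],
    [[-11,1,0],[0,0,7],1],
    [[-11,1,0],[0,0,7],1],
    [[-11,2,0],[0,0,7],1],
    [[-11,2,0],[0,0,7],1],
    [[-11,2,0],[0,0,7],1],
    [[-11,2,0],[0,0,7],1],
    [[-10,1.5,0],[0,0,7],1],
  ],
)

```text
clock: 10.35
eef_pos: [0.523, 0.0175, 0.1112]
tool_rot: [0.607, 0.794, -0.001, -0.002]
ft_force: [0.5, 0.1, 0.1]
grip_width: 0.0856
grasp_force: 0.0
```

Call:
drive_tool(
  increments=[
    [[0,0,0],[0,0,7],1],
    [[0,0,0],[0,0,7],1],
    [[0,0,0],[0,0,7],1],
    [[0,0,0],[0,0,7],1],
    [[0,0,0],[0,0,7],1],
    [[0,0,0],[0,0,7],1],
    [[0,0,0],[0,0,7],1],
    [[0,0,0],[0,0,0],1],
  ],
)

```text
clock: 11.02
eef_pos: [0.5238, 0.0174, 0.1113]
tool_rot: [0.225, 0.974, -0.0, -0.002]
ft_force: [0.1, -0.6, -0.4]
grip_width: 0.0854
grasp_force: 0.0
```

Run:
```python
from h import *
from scipy.spatial.transform import Rotation as R
o=get_obs(); e=o["eef_pos"]; M=R.from_quat(o["tool_rot"]).as_matrix(); print(e.round(4),o["joint_pos"].round(2),M[:,1].round(3))
c=camera("wrist")
im=c["image"].astype(int); r=(im[...,0]-im[...,1:].max(2)>60).astype(np.uint8)
n,l,st,ce=cv2.connectedComponentsWithStats(r)
for i in range(1,n):
    if st[i,4]>60: print(st[i],ce[i].round(1))
print([proj(c,(.5255,.0175,z)).round(1) for z in(.055,.075,.096)])
c=camera("top"); s=silhouettes("drive_pulley",c)
for q in s[:1]: print(q["conf"],q["bbox"],proj(c,(.612,.005,.07)))
```

```text
[0.5238 0.0174 0.1113] [ 0.03  0.34 -0.08  1.16 -0.    0.49] [ 0.439  0.899 -0.002]
[314 198  21  37 628] [324.3 215.7]
[array([320.4, 205.8]), array([320.4, 214.5]), array([320.4, 225.3])]
0.24 [355.1, 189.5, 365.3, 250.8] [370.88759771 153.23727724]
```

Call:
drive_tool(
  increments=[
    [[3,3,-30],[0,0,0],1],
    [[0,0,-30],[0,0,0],1],
    [[0,0,-20],[0,0,0],1],
    [[0,0,-9],[0,0,0],1],
    [[0,0,0],[0,0,0],0.5],
    [[0,0,0],[0,0,0],0.2],
    [[0,0,0],[0,0,0],0],
    [[0,0,0],[0,0,0],0],
  ],
)

```text
clock: 11.83
eef_pos: [0.5299, 0.0205, 0.0259]
tool_rot: [0.226, 0.974, 0.0, 0.002]
ft_force: [-0.0, 0.7, 0.2]
grip_width: 0.0389
grasp_force: 0.0
```

Call:
drive_tool(
  increments=[
    [[0,0,0],[0,0,0],0],
    [[0,0,0],[0,0,0],0],
    [[0,0,0],[0,0,0],0],
    [[0,0,0],[0,0,0],0],
  ],
)

```text
clock: 12.17
eef_pos: [0.5285, 0.0186, 0.0255]
tool_rot: [0.227, 0.974, -0.002, 0.001]
ft_force: [-1.8, -5.2, 5.2]
grip_width: 0.0127
grasp_force: 58.4
```

Call:
drive_tool(
  increments=[
    [[-0.8,-6.7,0],[0,0,-3.5],0],
    [[-0.9,-6.7,0],[0,0,-3.5],0],
    [[-1.6,-6.7,0],[0,0,-3.5],0],
    [[-1.9,-6.6,0],[0,0,-3.5],0],
    [[-2.4,-6.4,0],[0,0,-3.5],0],
    [[-2.8,-6.3,0],[0,0,-3.5],0],
    [[0,0,0],[0,0,0],0],
  ],
)

```text
clock: 12.75
eef_pos: [0.5197, -0.0172, 0.0257]
tool_rot: [0.4, 0.916, 0.003, 0.001]
ft_force: [2.2, 7.4, 1.4]
grip_width: 0.0123
grasp_force: 58.5
```

Call:
drive_tool(
  increments=[
    [[-3.2,-6.1,0],[0,0,-3.5],0],
    [[-3.6,-5.9,0],[0,0,-3.5],0],
    [[-4,-5.6,0],[0,0,-3.5],0],
    [[-4.4,-5.3,0],[0,0,-3.5],0],
    [[-2.5,-2.6,0],[0,0,-2],0],
    [[-2.5,-2.7,0],[0,0,-2],0],
    [[0,0,0],[0,0,0],0],
    [[0,0,0],[0,0,0],0],
  ],
)

```text
clock: 13.42
eef_pos: [0.5014, -0.0454, 0.0257]
tool_rot: [0.538, 0.843, 0.003, 0.002]
ft_force: [6.3, 6.1, -1.3]
grip_width: 0.0121
grasp_force: 58.6
```

Run:
```python
from h import *
o=get_obs(); e=o["eef_pos"]; print(e.round(4),o["ft_force"].round(1),o["grip_width"],o["clock"])
d=e[:2]-[.421,.024]; print(np.hypot(*d),np.degrees(np.arctan2(d[1],d[0])))
c=camera("top")
for q in("drive_pulley","tensioner_arm"):
    for s in silhouettes(q,c)[:1]: print(q,s["conf"],np.round(s["bbox"]))
print(proj(c,(.611,.004,.07)))
```

```text
[ 0.5014 -0.0454  0.0257] [ 6.3  6.1 -1.3] 0.012069916281606611 13.4167
0.10617624902220474 -40.7900102338667
drive_pulley 0.74 [358. 144. 382. 166.]
tensioner_arm 0.68 [352. 207. 395. 252.]
[371.33747306 153.6733308 ]
```

Call:
drive_tool(
  increments=[
    [[-1.5,-1.4,0],[0,0,-1],0],
    [[-1.5,-1.4,0],[0,0,-1],0],
    [[-1,-1,0],[0,0,0],0],
    [[0,0,0],[0,0,0],0],
    [[0,0,0],[0,0,0],0],
    [[0,0,0],[0,0,0],0],
  ],
)

```text
clock: 14.07
eef_pos: [0.4981, -0.0488, 0.0258]
tool_rot: [0.552, 0.834, 0.004, 0.002]
ft_force: [6.9, 6.3, -1.9]
grip_width: 0.0126
grasp_force: 58.6
```

Call:
drive_tool(
  increments=[
    [[-1,-1,0],[0,0,0],0],
    [[-1,-1,0],[0,0,0],0],
    [[0,0,0],[0,0,0],0],
    [[0,0,0],[0,0,0],0],
    [[0,0,0],[0,0,0],0],
  ],
)

```text
clock: 14.48
eef_pos: [0.4978, -0.0491, 0.0258]
tool_rot: [0.552, 0.834, 0.006, 0.003]
ft_force: [11.8, 10.1, -5.3]
grip_width: 0.0123
grasp_force: 58.7
```

Run:
```python
from h import *
c=camera("scene")
for s in silhouettes("drive_pulley",c)[:1]: print(s["conf"],np.round(s["bbox"],1))
t=np.linspace(0,6.28,60); 
for b in(.048,.053,.06):
    P=np.array([proj(c,(.612+.022*np.cos(a),.005+.022*np.sin(a),z)) for a in t for z in(b,b+.022)]); print(b,P.min(0).round(1),P.max(0).round(1))
c0=dict(np.load("scene0.npz"))
P=np.array([proj(c0,(.600+.022*np.cos(a),-.066+.022*np.sin(a),z)) for a in t for z in(.045,.067)]); print("start pred",P.min(0),P.max(0),"net 315 185 331 196")
```

```text
0.66 [300.6 190.2 316.3 205.5]
0.048 [298.9 189.7] [316.  204.2]
0.053 [298.8 187.9] [316.  202.4]
0.06 [298.7 185.5] [315.9 199.9]
start pred [315.14900378 182.18329457] [331.51006532 195.8770865 ] net 315 185 331 196
```

The pulley sits at seat height and the arm is on its stop, so I'm handing it in.

```bash
python3 -c "
from workcell import job_done
print(job_done())"
```

```text
the job is handed in; nothing more can be done
None
```

I put the pulley down on the shaft and let go of it, swung the tensioner arm back to its rubber stop, and handed in the job at about 14.5 s with the gripper still holding the knob there; `job_done()` returned no verdict.

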